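Square up four sheet-metal blanks with a straightedge

ROBOT

A 6-joint arm with a two-finger parallel gripper is mounted at the origin on the work surface. World frame = base frame: x ahead of the robot, y to its left, z up, the work surface at z = 0. Lengths are in m, angles in rad, forces in N, time in s.
With the tool pointing down it reaches from about 0.275 to 0.825 m from the base axis. Payload 5.2 kg.
Tool frame: the origin (TCP) lies at the very end of the fingers, on their centre line; the grasp point (between the pads) lies 19 mm behind it; z points along the fingers, y is the line along which they close (so a half turn about z gives the same grasp; the last joint's range is limited). The gripper opens to 93 mm and grips with 3 to 60 N. Pads are 15 mm wide; open, the fingers measure 128 mm over their backs; the gripper's body (75 mm by 188 mm) begins 65 mm behind the grasp point.
Start: joints at [0.925, 0.259, 1.535, -0, 1.348, -0.203], TCP at [0.236, 0.497, 0.219] pointing down, gripper open.
Joint ranges: [-3.14, 3.14], [-0.91, 2.08], [0.19, 2.58], [-1.22, 4.36], [0.22, 2.71], [-3.12, 3.12]. Speed limits (rad/s): [2.57, 2.57, 3.14, 3.14, 3.14, 3.14].

INTERFACE

Orientations are given as a unit quaternion [w, x, y, z].
In Python, from station import bot gives the robot as it stands.
- The arm moves only by the shell command python3 -m handwheel [OPENING] [FORCE], which reads ROWS from standard input. ROWS is a JSON object with one list for each field, all of the same length, 1 to 10, a row being the entries at one place: x, y, z (the shift in shares of 0.8 m (1.0 is 0.8 m)), rz (a turn about the tool's z in a scale on which 1.0 is pi/2 rad); each row is the pose to reach, as a shift and turn from the pose commanded when the command began, along the tool's axes at that moment; what a row does not reach only later rows make up. A row lasts 1/12 s, in which the tool goes at most 0.0417 m and 0.125 rad, less where a joint would pass 70% of its speed; a pose out of reach is approached as far as the arm can. OPENING is the opening from 0.0 (shut) to 1.0 (fully open), set as the command begins (- or left out keeps the last). The fingers move at their own pace and stop on an object; FORCE is the grip in N (left out, the last holds). Time passes only in rows, so rows that do not move let the fingers close. It prints the time, the measured TCP pose, the force, the opening and the grip force at its end. A shift or turn number past 1, either way, is cut back to 1. Input that does not fit is refused with a message, and nothing moves.
- bot.get_state(): the state, without advancing time (a new reading comes with each control period).
- bot.read_camera(name): name is "scene" or "top" or "wrist"; returns the picture (420x560x3 uint8, red, green, blue); there is no depth.
- bot.camera_info(name): a dict with "fx", "fy", "cx", "cy" (pixels), "camera_from_world" (4x4, takes a point from world to camera coordinates). Camera axes: x right, y up, looking along -z (the intrinsics and any distortion apply to the point x, -y, -z); pixel columns grow to the right and rows downward; lengths in m; the calibration is good to about 2 mm. The wrist camera is an equidistant fisheye: a pixel r from the principal point sees the ray r / f radians off the axis. A picture is of the moment at which its call begins: read the wrist's pose just before it. camera_info takes no time and is no camera call; for the wrist camera it gives the pose at the moment of the call.
- bot.hand_in(): hands the job in; it is judged then, once.
The state is a dict: "time": time; "joints": joint angles; "qd": joint speeds; "joint_efforts": joint torques, N m; "eef_pos": TCP position; "tcp_rot": TCP orientation; "wrist_force": force on the tool from outside, world axes, zero at the start; "torque": the same for the moment, N m; "grip_width": opening from 0.0 (shut) to 1.0 (fully open); "grip_force": force on a finger pad.
Only numpy, scipy, OpenCV 4.12 (cv2) and the standard library are available. Lean on these libraries where they do the work, as an engineer would, in place of code of your own. Each camera call takes 0.05 s, during which the arm holds its last target. There are 200 camera calls.

TASK

Pick up the straightedge by its wooden grip and use it to push the four loose square aluminium blanks, all together as one group, along the plywood board until every one sits flush and square against the stop bar. Press the row home firmly for a moment, with a steady push of about 14 newtons shared evenly by the four and never more than 18, keeping the fingers off the blanks; then lay the straightedge back flat on the bench, off the board, without disturbing anything else.

Things in the scene. Friction and masses are not known exactly. Their poses are not given: they have to be found in the camera images.
- board: plywood board fixed on the bench, 330 (x) x 320 (y) x 12 mm. Origin on its underside, not quite central: the board spans x -140 to +190 mm and y -160 to +160 mm of its own frame; its top is 12 mm above the origin. Its x axis is the direction in which the blanks are to be pushed (away from the robot, give or take its yaw).
- stop_bar: straight aluminium stop bar screwed across the board, rigid, 20 (x) x 290 mm (y), 20 mm high above the board's top, at board x of +85 to +115 mm from one start to the next. Origin: middle of the foot of its near face, 12 mm above the bench; axes parallel to the board's, the face looks to -x and runs along y. Poses are good to about 2 mm only: contact and pressure must be felt.
- straightedge: aluminium straightedge: flat bar 50 (x) x 260 (y, its length) x 10 mm (z), with a dark wooden grip rib in the middle of its top, 14 (x) x 100 mm (y), from 10 to 46 mm above its underside. Origin: centre of its underside. Both long edges (x = +25 and -25 mm) are straight and alike. 0.42 kg. Lies flat on the bench left or right of the board. Pinch the rib across its 14 mm.
- blank0: loose square aluminium blank 40 x 40 x 8 mm, about 35 g (varies), lying on the board in an uneven row before the stop bar, turned by up to 0.35 rad; origin: centre of its underside; home means its origin is 20 mm from the stop bar's near face and its x axis parallel to the board's.
- blank1: loose square aluminium blank 40 x 40 x 8 mm, about 35 g (varies), lying on the board in an uneven row before the stop bar, turned by up to 0.35 rad; origin: centre of its underside; home means its origin is 20 mm from the stop bar's near face and its x axis parallel to the board's.
- blank2: loose square aluminium blank 40 x 40 x 8 mm, about 35 g (varies), lying on the board in an uneven row before the stop bar, turned by up to 0.35 rad; origin: centre of its underside; home means its origin is 20 mm from the stop bar's near face and its x axis parallel to the board's.
- blank3: loose square aluminium blank 40 x 40 x 8 mm, about 35 g (varies), lying on the board in an uneven row before the stop bar, turned by up to 0.35 rad; origin: centre of its underside; home means its origin is 20 mm from the stop bar's near face and its x axis parallel to the board's.
- snips: bystander: tin snips lying flat, 240 mm long along x, 70 mm wide, 18 mm high; origin under the middle. They lie on the side of the board where the straightedge is not.
- disc: bystander: round steel disc 44 mm across, 8 mm thick, on the board beyond the stop bar; origin: centre of its underside
- tin: bystander: small brass tin, 38 mm across, 42 mm high, on the board beyond the stop bar; origin: centre of its underside
- rule: bystander: brass strip 30 x 180 x 5 mm lying on the bench at the far right; origin: centre of its underside
- hammer: bystander: hammer lying on the bench at the far left; origin underneath it
- sander: bystander: cork block 110 x 65 x 45 mm on the bench left of the board; origin: centre of its underside
- glue: bystander: white bottle 48 mm across, 110 mm high, standing on the bench right of the board; origin: centre of its underside

How it is judged:
By the outcome, as a careful person would: the job done as asked, in the order asked, and still so for the second after the job is handed in, with the robot touching nothing.
It also fails if it takes over 72 s, if anything falls off the work surface, if the arm or the gripper's body presses on something with over 40 N, if the wrist force passes 120 N, or if a joint passes its speed limit or range.

## Working session

There is one attempt and no reset: what is moved stays moved. The work goes in short steps, Python scripts to look and compute and a shell command to move; the robot and the scene stay as the last step left them, time stands still between calls to the robot, and variables do not carry over. Pictures are saved under pics/ and viewed, at most 10 in all, crops included, and the job is handed in when it is done.

```bash
ls; mkdir -p pics; python3 - <<'E'
from station import bot
import cv2
print(bot.get_state())
for n in("top","scene"):
    cv2.imwrite(f"pics/{n}0.png",bot.read_camera(n)[:,:,::-1]); print(n,bot.camera_info(n))
E
```

```text
pics
{'time': 0.0, 'joints': array([ 9.25189683e-01,  2.59333290e-01,  1.53607124e+00,  1.60534068e-05,
        1.34799692e+00, -2.02842616e-01]), 'qd': array([-0.00065145,  0.00036226,  0.00092162,  0.00043891,  0.00064321,
       -0.00073882]), 'joint_efforts': array([-3.25118717e-04, -4.37324023e+01, -2.83993810e+01,  7.18299975e-02,
        4.14878153e-02, -1.37904735e-04]), 'eef_pos': array([0.23530334, 0.49652505, 0.21782769]), 'tcp_rot': array([-3.79395116e-04,  2.19579765e-01,  9.75594131e-01, -8.21006864e-04]), 'wrist_force': array([-0.38620589,  0.33467433,  0.79271722]), 'torque': array([ 0.0383921 ,  0.00780349, -0.02870056]), 'grip_force': 0.0, 'grip_width': 0.9999461478521458}
top {'fx': 427.55133798710517, 'fy': 427.55133798710517, 'cx': 277.5603430458721, 'cy': 215.17926495159963, 'camera_from_world': array([[ 1.85364907e-02, -9.99828128e-01,  3.35477774e-04,
        -4.98490872e-03],
       [ 9.95920185e-01,  1.84936742e-02,  8.83230944e-02,
        -5.99522835e-01],
       [-8.83141183e-02, -1.30309113e-03,  9.96091822e-01,
        -1.26122047e+00],
       [ 0.00000000e+00,  0.00000000e+00,  0.00000000e+00,
         1.00000000e+00]])}
scene {'fx': 470.308834313101, 'fy': 470.308834313101, 'cx': 279.6191968026213, 'cy': 205.10228499960579, 'camera_from_world': array([[-0.05025503,  0.99856796,  0.01834296,  0.01104606],
       [-0.79152085, -0.05102199,  0.60900862,  0.44911586],
       [ 0.60907239,  0.01608691,  0.79295147, -1.67962839],
       [ 0.        ,  0.        ,  0.        ,  1.        ]])}
```

```bash
python3 -c "
import cv2
a=cv2.imread('pics/top0.png');cv2.imwrite('pics/top0c.png',cv2.resize(a,(800,600),interpolation=cv2.INTER_CUBIC))"
```

```text
(no output)
```

View pics/top0c.png

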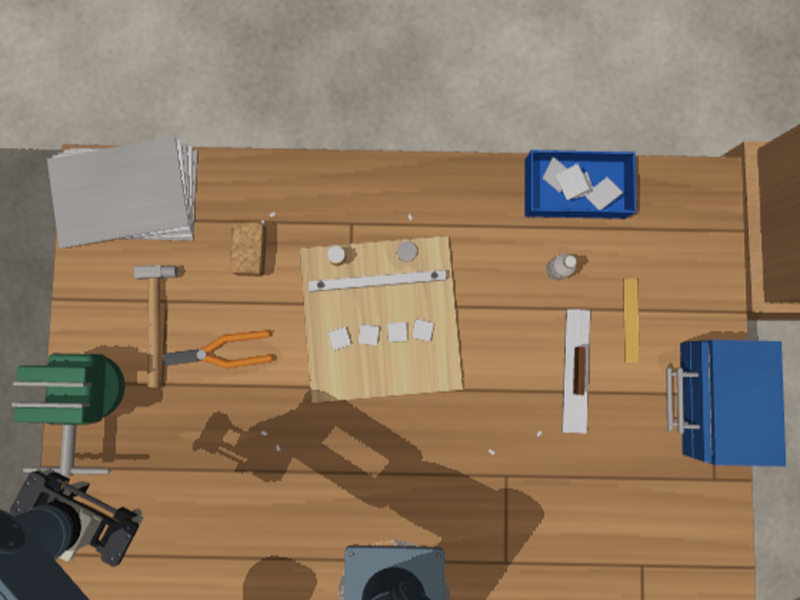

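Overview: the board is at about (380,320), the stop bar runs from (308,286) to (447,274), and the four blanks sit at y≈332. The straightedge is on the right at (577,371) and the snips are on the left. I'll enlarge the part that matters.

```bash
python3 -c "
import cv2
a=cv2.imread('pics/top0.png')[160:310,205:425];cv2.imwrite('pics/top0d.png',cv2.resize(a,None,fx=3.6,fy=3.6,interpolation=cv2.INTER_CUBIC))"
```

```text
(no output)
```

View pics/top0d.png

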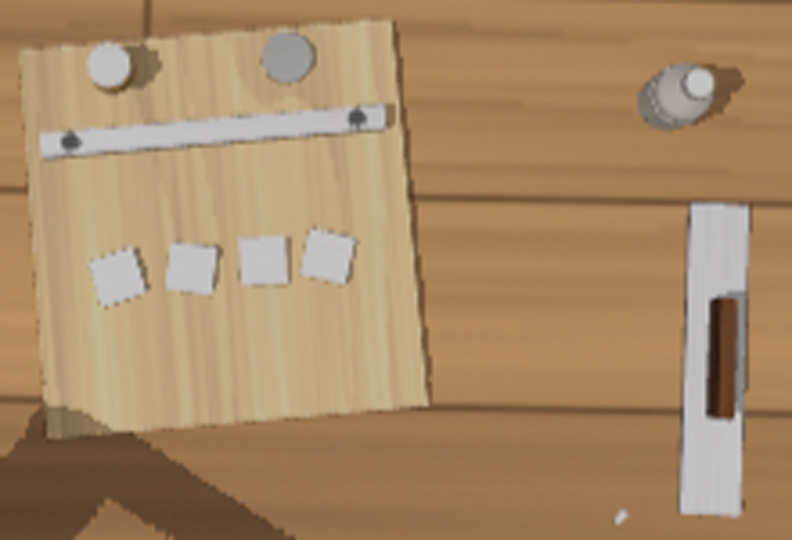

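Read from the crop, which is the original scaled 3.6x with offset (205,160):
- **Board corners:** (20,50), (393,20), (429,405), (48,438).
- **Bar's near top edge:** (41,157) to (385,129).
- **Straightedge corners:** (692,203), (750,205), (742,516), (680,514).
- **Blank centres:** (118,277), (192,268), (264,261), (328,256).

```bash
cat > h.py <<'E'
import numpy as np
from station import bot
def px2w(name,uv,z):
    c=bot.camera_info(name);T=c["camera_from_world"];R=T[:3,:3];o=-R.T@T[:3,3]
    d=R.T@np.array([(uv[0]-c["cx"])/c["fx"],-(uv[1]-c["cy"])/c["fy"],-1.])
    return o+d*(z-o[2])/d[2]
def R_of(q):
    from scipy.spatial.transform import Rotation as S
    return S.from_quat([q[1],q[2],q[3],q[0]]).as_matrix()
def w2t(target):  # world target TCP -> shift in tool axes
    s=bot.get_state(); return R_of(s["tcp_rot"]).T@(np.array(target)-s["eef_pos"])
E
python3 - <<'E'
from h import *
np.set_printoptions(precision=4,suppress=True)
f=lambda p,z:px2w("top",(p[0]/3.6+205-.36,p[1]/3.6+160-.36),z)
B=np.array([f(p,.012) for p in[(20,50),(393,20),(429,405),(48,438)]])
print(B[:,:2]);print([np.linalg.norm(B[i]-B[i-1]) for i in range(4)])
v=B[0]+B[1]-B[2]-B[3];print("byaw",np.arctan2(v[1],v[0]))
w=B[0]+B[3]-B[1]-B[2];print("byaw2",np.arctan2(-w[0],w[1]))
b=np.array([f(p,.032) for p in[(41,157),(385,129)]]);d=b[0]-b[1];print("bar",b,np.linalg.norm(d),np.arctan2(-d[0],d[1]))
S=np.array([f(p,.010) for p in[(692,203),(750,205),(742,516),(680,514)]])
d=S[0]+S[1]-S[2]-S[3];print("se",S[:,:2],S.mean(0),np.linalg.norm(d)/2,"dir",np.arctan2(d[1],d[0]),np.linalg.norm(S[0]-S[1]))
for z in(.046,):
  r=np.array([f(p,z) for p in[(712,297),(738,298),(735,418),(707,416)]]);print("rib",r,r.mean(0))
for p in[(118,277),(192,268),(264,261),(328,256)]:print(f(p,.020))
R=R_of(bot.get_state()["tcp_rot"]);print(R)
E
```

```text
[[ 0.7254  0.2155]
 [ 0.7573 -0.1025]
 [ 0.4313 -0.1362]
 [ 0.398   0.1815]]
[np.float64(0.32912697509248845), np.float64(0.3195981119307316), np.float64(0.3277806276466237), np.float64(0.31943890337432007)]
byaw 0.10326711160712125
byaw2 0.10207093030884802
bar [[ 0.6316  0.1918  0.032 ]
 [ 0.6605 -0.0952  0.032 ]] 0.28841373903672224 0.10040010910869869
se [[ 0.6051 -0.3578]
 [ 0.6043 -0.4069]
 [ 0.3443 -0.3978]
 [ 0.345  -0.3462]] [ 0.4747 -0.3771  0.01  ] 0.2602730808134456 dir -0.03974775258735972 0.049133619347510475
rib [[ 0.5248 -0.3636  0.046 ]
 [ 0.5244 -0.3849  0.046 ]
 [ 0.4268 -0.3816  0.046 ]
 [ 0.428  -0.3589  0.046 ]] [ 0.476  -0.3723  0.046 ]
[0.5331 0.1259 0.02  ]
[0.5418 0.0641 0.02  ]
[0.5488 0.0039 0.02  ]
[ 0.5539 -0.0496  0.02  ]
[[-0.9036  0.4284 -0.0009]
 [ 0.4284  0.9036 -0.0013]
 [ 0.0003 -0.0016 -1.    ]]
```

The rows are not in the units I measure in: shifts go in shares of 0.8 m and turns go in shares of pi/2 rad. I convert before sending: -0.314 m / 0.8 = -0.3925, -0.27 m / 0.8 = -0.3375, -0.403 rad / 1.5708 = -0.2566.

```bash
echo '{"x":[-0.3375,-0.3375,-0.3375,-0.3375,-0.3375,-0.3375,-0.3375,-0.3375,-0.3375,-0.3375],"y":[-0.3925,-0.3925,-0.3925,-0.3925,-0.3925,-0.3925,-0.3925,-0.3925,-0.3925,-0.3925],"z":[0,0,0,0,0,0,0,0,0,0],"rz":[-0.2566,-0.2566,-0.2566,-0.2566,-0.2566,-0.2566,-0.2566,-0.2566,-0.2566,-0.2566]}' | python3 -m handwheel 1.0
cat >> h.py <<'E'
def st(target=None):
    np.set_printoptions(precision=4,suppress=True)
    s=bot.get_state();R=R_of(s["tcp_rot"])
    print("t",round(s["time"],2),"pos",s["eef_pos"],"yaw_y",round(np.arctan2(R[1,1],R[0,1]),4),"zax",R[:,2],"F",s["wrist_force"],"M",s["torque"],"q",s["joints"],"grip",s["grip_width"],s["grip_force"])
    if target is not None: print("shift",w2t(target))
E
python3 -c "
from h import *
st((.475,-.377,.1))"
```

```text
time: 0.93
eef_pos: [0.3432, 0.1013, 0.2186]
tcp_rot: [0.0, 0.02, 1.0, 0.0]
wrist_force: [1.2, 0.9, -0.3]
grip_width: 0.998
grip_force: 0.0
t 0.93 pos [0.3432 0.1013 0.2186] yaw_y 1.5315 zax [ 0.0004  0.0001 -1.    ] F [ 1.2092  0.8892 -0.264 ] M [-0.0226  0.0051  0.0561] q [-0.0278 -0.1049  1.9357  0.0001  1.3105 -1.5594] grip 0.9982518371965411 0.0
shift [-0.1504 -0.4728  0.1186]
```

To row units: -0.39 m / 0.8 = -0.4875, -0.12 m / 0.8 = -0.15.

```bash
echo '{"x":[-0.15,-0.15,-0.15,-0.15,-0.15,-0.15,-0.15,-0.15,-0.15,-0.15],"y":[-0.4875,-0.4875,-0.4875,-0.4875,-0.4875,-0.4875,-0.4875,-0.4875,-0.4875,-0.4875],"z":[0.0625,0.0625,0.0625,0.0625,0.0625,0.0625,0.0625,0.0625,0.0625,0.0625],"rz":[0,0,0,0,0,0,0,0,0,0]}' | python3 -m handwheel
python3 - <<'E'
from h import *
import cv2
st((.475,-.377,.1))
c=bot.camera_info("wrist");print(c)
cv2.imwrite("pics/w1.png",bot.read_camera("wrist")[:,:,::-1])
E
```

```text
time: 1.77
eef_pos: [0.4479, -0.2941, 0.1678]
tcp_rot: [-0.0, 0.02, 1.0, 0.0]
wrist_force: [-0.4, 1.0, 1.1]
grip_width: 1.003
grip_force: 0.0
t 1.77 pos [ 0.4479 -0.2941  0.1678] yaw_y 1.5299 zax [-0.0005  0.0002 -1.    ] F [-0.375   1.001   1.0701] M [0.0809 0.008  0.0215] q [-0.7892  0.2736  1.6445 -0.0002  1.224  -2.319 ] grip 1.0033007145876207 0.0
shift [-0.0305 -0.0818  0.0678]
{'fx': 325.19226210127806, 'fy': 325.19226210127806, 'cx': 276.69531531916704, 'cy': 214.12015781273521, 'camera_from_world': array([[ 0.0408,  0.9992, -0.0001,  0.2751],
       [-0.9584,  0.0391, -0.2828,  0.4617],
       [-0.2825,  0.0116,  0.9592, -0.2131],
       [ 0.    ,  0.    ,  0.    ,  1.    ]])}
```

View pics/w1.png

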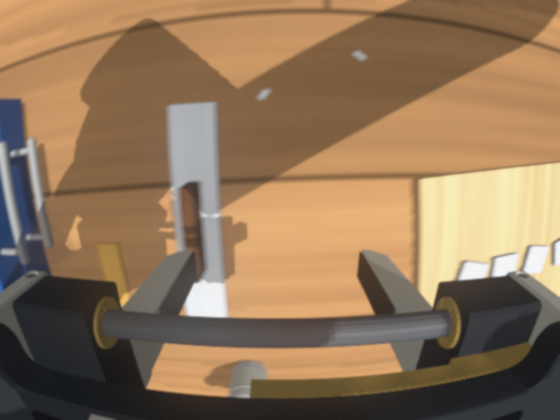

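The wrist view shows the straightedge at (195,200), with its rib around x≈190 and nothing next to it. That matches the top-camera estimate, so I'll move over and descend.

To row units: 0.152 m / 0.8 = 0.19, 0.145 m / 0.8 = 0.1813.

```bash
echo '{"x":[-0.0375,-0.0375,-0.0375,-0.0375,-0.0375,-0.0375,-0.0375,-0.0375],"y":[-0.1025,-0.1025,-0.1025,-0.1025,-0.1025,-0.1025,-0.1025,-0.1025],"z":[0.0625,0.1,0.1,0.125,0.1563,0.1813,0.19,0.19],"rz":[0,0,0,0,0,0,0,0]}' | python3 -m handwheel 
python3 - <<'E'
from h import *
import cv2
st((.475,-.377,.014))
cv2.imwrite("pics/w2.png",bot.read_camera("wrist")[:,:,::-1])
E
```

```text
time: 2.48
eef_pos: [0.4733, -0.3729, 0.0143]
tcp_rot: [-0.002, 0.02, 1.0, 0.002]
wrist_force: [-0.2, 0.4, -0.1]
grip_width: 1.001
grip_force: 0.0
t 2.48 pos [ 0.4733 -0.3729  0.0143] yaw_y 1.531 zax [-0.0034  0.0039 -1.    ] F [-0.2208  0.3685 -0.1404] M [ 0.0578 -0.0148 -0.0212] q [-0.8522  0.554   1.6322 -0.      0.9606 -2.3831] grip 1.0011294529887493 0.0
shift [-0.0019 -0.0041  0.0003]
```

View pics/w2.png

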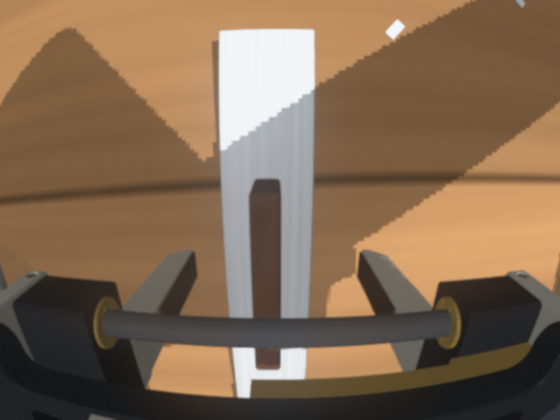

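The rib is at x≈265 against a finger midline of 277, so it is about 4 mm off, as the numbers say. I'll shift by that and grip.

To row units: -0.004 m / 0.8 = -0.005, -0.002 m / 0.8 = -0.0025.

```bash
echo '{"x":[-0.0025,-0.0025,-0.0025],"y":[-0.005,-0.005,-0.005],"z":[0,0,0],"rz":[0,0,0]}' | python3 -m handwheel && echo '{"x":[0,0,0,0,0,0,0,0],"y":[0,0,0,0,0,0,0,0],"z":[0,0,0,0,0,0,0,0],"rz":[0,0,0,0,0,0,0,0]}' | python3 -m handwheel 0.0 60
python3 -c "
from h import *
st((.475,-.377,.014))"
```

```text
time: 2.78
eef_pos: [0.4775, -0.3797, 0.0184]
tcp_rot: [0.001, 0.02, 1.0, -0.001]
wrist_force: [-0.1, -0.5, -0.9]
grip_width: 1.0
grip_force: 0.0
time: 3.45
eef_pos: [0.4765, -0.3785, 0.0166]
tcp_rot: [-0.0, 0.02, 1.0, 0.0]
wrist_force: [0.1, 0.3, -0.2]
grip_width: 0.478
grip_force: 0.0
t 3.45 pos [ 0.4765 -0.3785  0.0166] yaw_y 1.531 zax [-0.0001  0.0001 -1.    ] F [ 0.0856  0.3233 -0.1758] M [ 0.0239 -0.0295 -0.0156] q [-0.8544  0.5569  1.6193 -0.      0.9655 -2.3854] grip 0.4782637645969829 0.0
shift [0.0015 0.0015 0.0026]
```

To row units: 0.002 m / 0.8 = 0.0025, 0.001 m / 0.8 = 0.0013.

```bash
echo '{"x":[0.0013,0.0013,0.0013,0.0013,0.0013,0.0013,0.0013,0.0013,0.0013,0.0013],"y":[0.0013,0.0013,0.0013,0.0013,0.0013,0.0013,0.0013,0.0013,0.0013,0.0013],"z":[0.0025,0.0025,0.0025,0.0025,0.0025,0.0025,0.0025,0.0025,0.0025,0.0025],"rz":[0,0,0,0,0,0,0,0,0,0]}' | python3 -m handwheel 
python3 -c "
from h import *
st((.475,-.377,.014))"
```

```text
time: 4.28
eef_pos: [0.4756, -0.3777, 0.0146]
tcp_rot: [0.0, 0.02, 1.0, -0.0]
wrist_force: [0.8, -1.1, -0.5]
grip_width: 0.143
grip_force: 60.0
t 4.28 pos [ 0.4756 -0.3777  0.0146] yaw_y 1.531 zax [ 0.     -0.0002 -1.    ] F [ 0.7829 -1.1148 -0.5348] M [-0.1443 -0.0103  0.0441] q [-0.8546  0.5575  1.6244 -0.0001  0.9595 -2.3856] grip 0.14276787631662097 59.99881088733673
shift [0.0006 0.0007 0.0006]
```

The grip is good: 13.3 mm at 60 N. I'll lift, carry it to the near side of the blanks, and turn about +1.429.

To row units: 0.29 m / 0.8 = 0.3625, 0.26 m / 0.8 = 0.325, 0.05 rad / 1.5708 = 0.0318.

```bash
echo '{"x":[0,0,0,0.0063,0.0063,0.0063,0.0125,0.0125,0.0125,0.0213],"y":[0,0.0125,0.05,0.1,0.15,0.1938,0.2375,0.2813,0.325,0.3625],"z":[-0.0375,-0.0875,-0.125,-0.125,-0.125,-0.125,-0.125,-0.125,-0.125,-0.125],"rz":[0,0.0318,0.0955,0.1719,0.2483,0.3247,0.4011,0.4775,0.5539,0.6303]}' | python3 -m handwheel && python3 -c "
from h import *
st((.4744,.0295,.08))"
```

```text
time: 5.12
eef_pos: [0.4699, -0.0847, 0.1143]
tcp_rot: [-0.0, 0.495, 0.869, 0.0]
wrist_force: [1.3, -0.2, -4.3]
grip_width: 0.147
grip_force: 60.0
t 5.12 pos [ 0.4699 -0.0847  0.1143] yaw_y 0.5353 zax [-0.0001  0.001  -1.    ] F [ 1.3075 -0.1683 -4.2577] M [-0.0337  0.0616 -0.0059] q [-0.4132  0.2312  1.8503  0.001   1.0605 -0.9489] grip 0.14697172967149383 59.99209105968475
shift [0.0959 0.0621 0.0344]
```

To row units: 0.096 m / 0.8 = 0.12, 0.085 m / 0.8 = 0.1063, 0.439 rad / 1.5708 = 0.2795.

```bash
echo '{"x":[0.0375,0.075,0.1063,0.12,0.12,0.12,0.12],"y":[0.025,0.0438,0.0688,0.0775,0.0775,0.0775,0.0775],"z":[0,0.0125,0.025,0.0375,0.0375,0.0375,0.0375],"rz":[0.07,0.1401,0.2101,0.2795,0.2795,0.2795,0.2795]}' | python3 -m handwheel && python3 - <<'E'
from h import *
import cv2
st((.4744,.0295,.0286))
a=bot.read_camera("top");cv2.imwrite("pics/top3.png",cv2.resize(a[170:290,200:340,::-1],None,fx=5,fy=5,interpolation=cv2.INTER_CUBIC))
E
```

```text
time: 5.7
eef_pos: [0.4738, 0.0266, 0.0847]
tcp_rot: [0.0, 0.669, 0.743, -0.0]
wrist_force: [0.3, 0.1, -3.1]
grip_width: 0.143
grip_force: 60.0
t 5.7 pos [0.4738 0.0266 0.0847] yaw_y 0.1049 zax [-0.0003 -0.0004 -1.    ] F [ 0.2969  0.1084 -3.1303] M [-0.0679  0.0329  0.0223] q [-0.1793  0.2653  1.8919 -0.0005  0.9846 -0.2838] grip 0.1431948977853036 59.99773979187012
shift [0.0028 0.0009 0.0561]
```

View pics/top3.png

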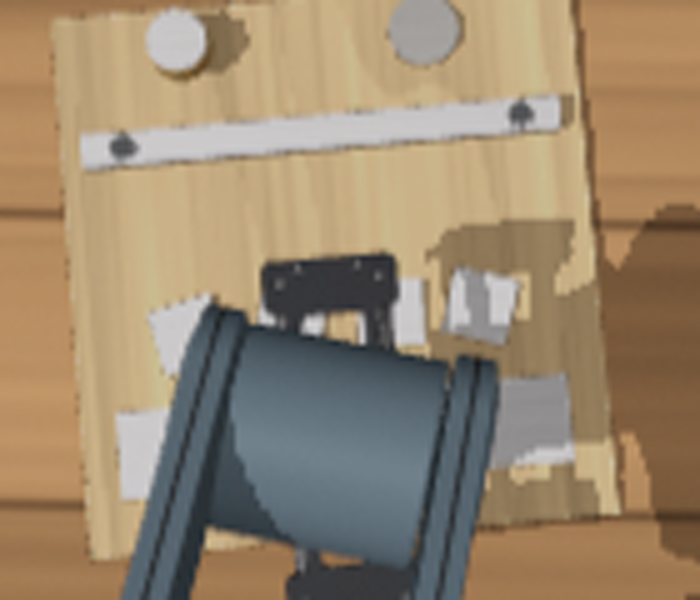

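The straightedge is in hand behind the blanks. Its front edge runs from (118,413) to (568,377), and the blanks are clear of it at y≈300-340. I'll check its yaw and centre.

```bash
python3 - <<'E'
from h import *
f=lambda p,z:px2w("top",(p[0]/5+200-.4,p[1]/5+170-.4),z)
u=np.array([np.cos(.102),np.sin(.102)]);v=np.array([-u[1],u[0]])
for a,b,z in[((118,413),(568,377),.080),((85,171),(560,130),.032)]:
    A,B=f(a,z)[:2],f(b,z)[:2];d=A-B;print(A@u,A@v,B@u,B@v,np.linalg.norm(d),np.arctan2(-d[0],d[1]))
p=bot.get_state()["eef_pos"][:2];print(p@u,p@v)
E
```

```text
0.4991913570127591 0.10950926458527638 0.4981941938010778 -0.14924936204534295 0.2587605479786959 0.09814637668870957
0.6460299435549293 0.1248517248135796 0.6469812403649603 -0.16198026152670275 0.2868335638546032 0.10531655243276715
0.47431435835046515 -0.022190935582752865
```

To row units: 0.055 m / 0.8 = 0.0688, 0.02 m / 0.8 = 0.025, 0.003 rad / 1.5708 = 0.0019.

```bash
echo '{"x":[0,0,0,0,0,0,0,0],"y":[0,0,0,0,0,0,0,0],"z":[0.025,0.0438,0.06,0.0688,0.0688,0.0688,0.0688,0.0688],"rz":[0.0013,0.0019,0.0019,0.0019,0.0019,0.0019,0.0019,0.0019]}' | python3 -m handwheel && python3 - <<'E'
from h import *
st((.4744,.0295,.0286))
E
```

```text
time: 6.42
eef_pos: [0.4747, 0.0268, 0.0306]
tcp_rot: [0.001, 0.671, 0.741, 0.001]
wrist_force: [-0.5, 0.2, -3.1]
grip_width: 0.146
grip_force: 60.0
t 6.42 pos [0.4747 0.0268 0.0306] yaw_y 0.0989 zax [ 0.0019 -0.0004 -1.    ] F [-0.5031  0.2294 -3.1274] M [-0.0992  0.037   0.0313] q [-0.1789  0.3473  1.9458 -0.      0.8465 -0.2778] grip 0.14630188396016472 59.99773621559143
shift [0.0028 0.     0.002 ]
```

To row units: 0.052 m / 0.8 = 0.065, 0.002 m / 0.8 = 0.0025.

```bash
echo '{"x":[0,0,0,0,0,0,0,0,0,0],"y":[0.005,0.0113,0.0175,0.025,0.0325,0.04,0.0475,0.055,0.0613,0.065],"z":[0.0013,0.0025,0.0025,0.0025,0.0025,0.0025,0.0025,0.0025,0.0025,0.0025],"rz":[0,0,0,0,0,0,0,0,0,0]}' | python3 -m handwheel && echo '{"x":[0,0,0,0,0,0,0,0,0,0],"y":[0.005,0.0113,0.0175,0.0238,0.03,0.0363,0.0425,0.0475,0.0513,0.0525],"z":[0,0,0,0,0,0,0,0,0,0],"rz":[0,0,0,0,0,0,0,0,0,0]}' | python3 -m handwheel && python3 - <<'E'
from h import *
import cv2
st((.5778,.0405,.0286))
a=bot.read_camera("top");cv2.imwrite("pics/top4.png",cv2.resize(a[170:290,200:340,::-1],None,fx=5,fy=5,interpolation=cv2.INTER_CUBIC))
a=bot.read_camera("scene");cv2.imwrite("pics/sc4.png",a[:,:,::-1])
E
```

```text
time: 7.25
eef_pos: [0.5264, 0.0323, 0.0276]
tcp_rot: [0.0, 0.671, 0.741, 0.0]
wrist_force: [-0.7, 0.1, -2.8]
grip_width: 0.151
grip_force: 60.0
time: 8.08
eef_pos: [0.5679, 0.0364, 0.0277]
tcp_rot: [0.0, 0.671, 0.741, 0.0]
wrist_force: [-1.6, -0.2, -3.1]
grip_width: 0.152
grip_force: 60.0
t 8.08 pos [0.5679 0.0364 0.0277] yaw_y 0.099 zax [ 0.0003 -0.     -1.    ] F [-1.6446 -0.1755 -3.1071] M [-0.0827  0.2954 -0.0494] q [-0.1319  0.4859  1.7155 -0.      0.9399 -0.2309] grip 0.15170710049053823 59.99809384346008
shift [ 0.0031  0.0102 -0.0009]
```

View pics/top4.png

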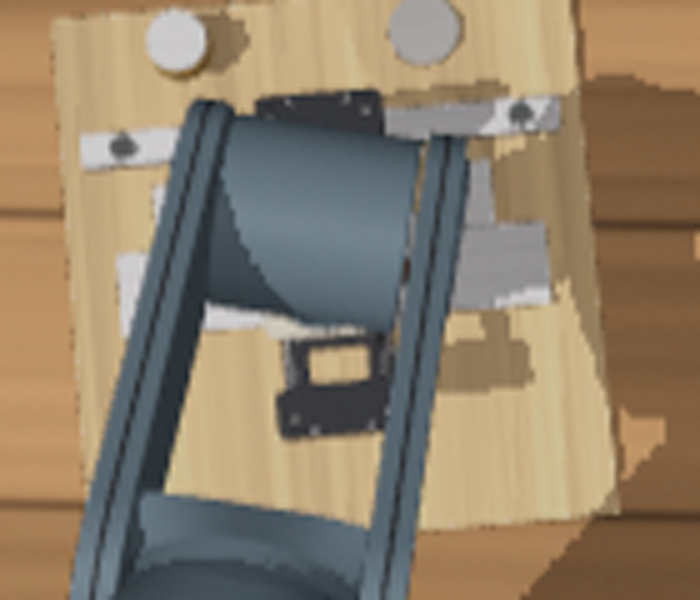

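The row is moving with the straightedge. Its front edge runs from (118,255) to (548,223), parallel to the bar at (85,171) to (560,130), with about 14 mm left. Next I'll feel for contact.

To row units: 0.009 m / 0.8 = 0.0113, 0.003 m / 0.8 = 0.0038, -0.002 rad / 1.5708 = -0.0013.

```bash
echo '{"x":[0,0,0,0,0,0],"y":[0.0038,0.0075,0.01,0.0113,0.0113,0.0113],"z":[0,0,0,0,0,0],"rz":[-0.0013,-0.0013,-0.0013,-0.0013,-0.0013,-0.0013]}' | python3 -m handwheel && python3 -c "
from h import *
st()
for i in range(2):
  bot.read_camera('top');s=bot.get_state();print(s['wrist_force'],s['torque'])"
```

```text
time: 8.68
eef_pos: [0.5766, 0.0373, 0.0277]
tcp_rot: [0.0, 0.671, 0.742, 0.0]
wrist_force: [0.4, -0.1, -4.0]
grip_width: 0.146
grip_force: 60.0
t 8.68 pos [0.5766 0.0373 0.0277] yaw_y 0.101 zax [ 0.0005 -0.     -1.    ] F [ 0.4253 -0.1247 -3.9867] M [-0.0579  0.0206 -0.005 ] q [-0.1284  0.4981  1.6931  0.      0.9498 -0.2294] grip 0.1459852330354055 59.997743368148804
[-0.6861  0.3423 -3.2449] [-0.0812  0.0803  0.0602]
[ 0.1015 -0.3339 -3.7471] [-0.0836  0.0768 -0.0151]
```

To row units: 0.003 m / 0.8 = 0.0038, 0.002 m / 0.8 = 0.0025.

```bash
for i in 1; do echo '{"x":[0,0,0,0],"y":[0.0013,0.0025,0.0038,0.0038],"z":[0,0,0,0],"rz":[0,0,0,0]}' | python3 -m handwheel | sed -n 2,4p; echo '{"x":[0,0,0],"y":[0.0013,0.0013,0.0013],"z":[0,0,0],"rz":[0,0,0]}' | python3 -m handwheel | sed -n 2,4p; done; python3 -c "
from h import *
st()"
```

```text
eef_pos: [0.5794, 0.0376, 0.0276]
tcp_rot: [0.0, 0.671, 0.742, 0.0]
wrist_force: [-0.9, -0.1, -3.9]
eef_pos: [0.5805, 0.0377, 0.0276]
tcp_rot: [0.0, 0.671, 0.742, 0.0]
wrist_force: [-0.3, -0.2, -4.6]
t 9.37 pos [0.5805 0.0377 0.0276] yaw_y 0.101 zax [ 0.0003 -0.     -1.    ] F [-0.2856 -0.2352 -4.5553] M [-0.0713  0.1121 -0.0416] q [-0.1268  0.5039  1.6827  0.      0.9546 -0.2278] grip 0.14626497070465364 59.99763250350952
```

To row units: 0.0005 m / 0.8 = 0.0006.

```bash
echo '{"x":[0,0,0],"y":[0.0006,0.0006,0.0006],"z":[0,0,0],"rz":[0,0,0]}' | python3 -m handwheel | sed -n 2,4p; echo '{"x":[0,0,0],"y":[0.0006,0.0006,0.0006],"z":[0,0,0],"rz":[0,0,0]}' | python3 -m handwheel | sed -n 2,4p;  python3 -c "
from h import *
st()"
```

```text
eef_pos: [0.5808, 0.0378, 0.0276]
tcp_rot: [-0.0, 0.671, 0.742, -0.0]
wrist_force: [-0.9, 0.0, -4.1]
eef_pos: [0.5813, 0.0378, 0.0276]
tcp_rot: [0.0, 0.671, 0.742, 0.0]
wrist_force: [-0.8, 0.1, -4.8]
t 9.87 pos [0.5813 0.0378 0.0276] yaw_y 0.101 zax [ 0.0001  0.     -1.    ] F [-0.7758  0.0767 -4.8152] M [-0.0771  0.1295  0.0481] q [-0.1264  0.5053  1.6803  0.      0.9559 -0.2274] grip 0.14874906097797547 59.9974250793457
```

To row units: 0.0005 m / 0.8 = 0.0006.

```bash
for k in 1; do echo '{"x":[0,0,0],"y":[0.0006,0.0006,0.0006],"z":[0,0,0],"rz":[0,0,0]}' | python3 -m handwheel | sed -n 2,4p; echo '{"x":[0,0,0],"y":[0.0006,0.0006,0.0006],"z":[0,0,0],"rz":[0,0,0]}' | python3 -m handwheel | sed -n 2,4p;  echo '{"x":[0,0,0],"y":[0.0006,0.0006,0.0006],"z":[0,0,0],"rz":[0,0,0]}' | python3 -m handwheel | sed -n 2,4p; done; python3 -c "
from h import *
st()"
```

```text
eef_pos: [0.5815, 0.0378, 0.0276]
tcp_rot: [-0.0, 0.67, 0.742, -0.0]
wrist_force: [-2.1, -1.0, -3.0]
eef_pos: [0.5817, 0.0378, 0.0276]
tcp_rot: [-0.0, 0.67, 0.742, -0.0]
wrist_force: [-3.8, -2.0, -1.0]
eef_pos: [0.5817, 0.0378, 0.0275]
tcp_rot: [-0.001, 0.67, 0.742, -0.001]
wrist_force: [-5.1, -1.0, -0.0]
t 10.62 pos [0.5817 0.0378 0.0275] yaw_y 0.1012 zax [-0.0021 -0.0002 -1.    ] F [-5.0687 -1.0266 -0.0043] M [-0.3775  0.9845  0.0936] q [-0.126   0.5072  1.6772 -0.0006  0.9592 -0.2269] grip 0.14913719787142113 60.0030791759491
```

Contact is felt, but Fz has risen too, which means the straightedge is also riding on the board. I'll back off, raise it slightly and press again.

To row units: -0.003 m / 0.8 = -0.0038, -0.0013 m / 0.8 = -0.0016.

```bash
echo '{"x":[0,0,0,0,0,0],"y":[-0.0013,-0.0038,-0.0038,-0.0038,-0.0038,-0.0038],"z":[0,0,-0.0016,-0.0016,-0.0016,-0.0016],"rz":[0,0,0,0,0,0]}' | python3 -m handwheel | sed -n 2,4p;  python3 -c "
from h import *
st()";  echo '{"x":[0,0,0,0],"y":[0.0013,0.0025,0.0038,0.0038],"z":[0,0,0,0],"rz":[0,0,0,0]}' | python3 -m handwheel | sed -n 2,4p;python3 -c "
from h import *
st()"
```

```text
eef_pos: [0.5803, 0.0377, 0.0292]
tcp_rot: [0.0, 0.671, 0.742, 0.0]
wrist_force: [0.1, -0.1, -4.0]
t 11.12 pos [0.5803 0.0377 0.0292] yaw_y 0.1009 zax [ 0.001  0.    -1.   ] F [ 0.1261 -0.1306 -3.9523] M [-0.0813  0.0674 -0.0306] q [-0.127   0.5013  1.6827  0.0002  0.9566 -0.2279] grip 0.1463182183317998 59.99773621559143
eef_pos: [0.5817, 0.0379, 0.0287]
tcp_rot: [-0.001, 0.67, 0.742, -0.001]
wrist_force: [-4.6, -1.5, -1.2]
t 11.45 pos [0.5817 0.0379 0.0287] yaw_y 0.1013 zax [-0.0026 -0.0001 -1.    ] F [-4.6302 -1.5335 -1.198 ] M [-0.1641  0.9193  0.0764] q [-0.1259  0.5058  1.676  -0.0006  0.9623 -0.2269] grip 0.14480964792415213 60.00248730182648
```

To row units: 0.0015 m / 0.8 = 0.0019, 0.0013 m / 0.8 = 0.0016.

```bash
cat >> h.py <<'E'
def avg(n=6):
    L=[]
    for i in range(n):
        bot.read_camera("top");s=bot.get_state();L.append(np.r_[s["wrist_force"],s["torque"]])
    a=np.mean(L,0);p=s["eef_pos"];Fu=a[0]*.9948+a[1]*.1018
    print("t",round(s["time"],2),"F,M",a.round(3),"Fu",Fu.round(2),"pressure v off",(-(a[5]-.005)/Fu).round(4),"pos",p.round(4),"v",(-.1018*p[0]+.9948*p[1]).round(4))
E
echo '{"x":[0,0,0,0],"y":[0.0009,0.0016,0.0019,0.0019],"z":[0,0,0,0],"rz":[0,0,0,0]}' | python3 -m handwheel | sed -n 2,4p;python3 -c "
from h import *
avg();st()"
```

```text
eef_pos: [0.5817, 0.038, 0.0285]
tcp_rot: [-0.002, 0.67, 0.742, -0.002]
wrist_force: [-8.9, -2.5, -0.0]
t 12.08 F,M [-7.717 -2.081  0.539 -0.364  1.481  0.096] Fu -7.89 pressure v off 0.0115 pos [0.5817 0.038  0.0285] v -0.0215
t 12.08 pos [0.5817 0.038  0.0285] yaw_y 0.1014 zax [-0.0051 -0.0002 -1.    ] F [-7.677  -2.8954  0.4058] M [-0.3697  1.4846  0.1179] q [-0.1255  0.5075  1.6736 -0.001   0.9655 -0.2263] grip 0.14645679087572416 60.0030380487442
```

To row units: 0.001 m / 0.8 = 0.0013, -0.0003 m / 0.8 = -0.0004, -0.004 rad / 1.5708 = -0.0025.

```bash
echo '{"x":[-0.0004,-0.0004,-0.0004,-0.0004],"y":[0.0004,0.0008,0.0013,0.0013],"z":[0,0,0,0],"rz":[-0.0013,-0.0025,-0.0025,-0.0025]}' | python3 -m handwheel | sed -n 2,4p;python3 -c "
from h import *
avg();st()"
```

```text
eef_pos: [0.5818, 0.038, 0.0284]
tcp_rot: [-0.003, 0.669, 0.743, -0.002]
wrist_force: [-10.0, -0.8, 2.4]
t 12.72 F,M [-10.13   -1.458   2.393  -0.372   1.897  -0.025] Fu -10.23 pressure v off -0.0029 pos [0.5817 0.038  0.0283] v -0.0214
t 12.72 pos [0.5817 0.038  0.0283] yaw_y 0.1052 zax [-0.0071  0.0001 -1.    ] F [-10.6164  -0.8045   2.1067] M [-0.3751  1.8875  0.0076] q [-0.1255  0.5088  1.6717 -0.0009  0.9681 -0.2301] grip 0.1464146862282484 60.002238750457764
```

To row units: 0.0013 m / 0.8 = 0.0016, 0.001 m / 0.8 = 0.0013.

```bash
echo '{"x":[0,0,0,0],"y":[0.0006,0.0013,0.0016,0.0016],"z":[-0.0004,-0.0006,-0.0006,-0.0006],"rz":[0,0,0,0]}' | python3 -m handwheel | sed -n 2,4p;python3 -c "
from h import *
avg();st()"
```

```text
eef_pos: [0.5818, 0.038, 0.0284]
tcp_rot: [-0.004, 0.669, 0.743, -0.003]
wrist_force: [-12.8, -2.8, 2.8]
t 13.35 F,M [-12.356  -2.344   2.911  -0.537   2.335  -0.028] Fu -12.53 pressure v off -0.0026 pos [0.5818 0.038  0.0284] v -0.0214
t 13.35 pos [0.5818 0.038  0.0284] yaw_y 0.1053 zax [-0.0096 -0.0001 -1.    ] F [-11.6599  -2.1799   2.2246] M [-0.5183  2.3336  0.0281] q [-0.1252  0.5101  1.669  -0.0015  0.972  -0.2297] grip 0.14351894439192345 60.003055930137634
```

To row units: 0.0007 m / 0.8 = 0.0009, 0.0004 m / 0.8 = 0.0005.

```bash
echo '{"x":[-0.0001,-0.0003,-0.0003,-0.0003,-0.0003,-0.0003],"y":[0.0005,0.0009,0.0009,0.0009,0.0009,0.0009],"z":[0,0,0,0,0,0],"rz":[0,0,0,0,0,0]}' | python3 -m handwheel | sed -n 2,4p;python3 -c "
from h import *
avg(10);st()"
```

```text
eef_pos: [0.5818, 0.038, 0.0285]
tcp_rot: [-0.004, 0.669, 0.743, -0.004]
wrist_force: [-14.0, -2.2, 5.0]
t 14.35 F,M [-14.531  -2.189   4.53   -0.51    2.645  -0.053] Fu -14.68 pressure v off -0.004 pos [0.5818 0.038  0.0285] v -0.0214
t 14.35 pos [0.5818 0.038  0.0285] yaw_y 0.1055 zax [-0.011   0.0001 -0.9999] F [-14.6901  -2.9034   5.2253] M [-0.5496  2.6539 -0.1122] q [-0.1251  0.5108  1.6677 -0.0016  0.974  -0.2297] grip 0.14534236718510146 60.00424146652222
```

To row units: -0.0002 m / 0.8 = -0.0003, 0.0003 rad / 1.5708 = 0.0002.

```bash
echo '{"x":[0,0,0,0,0,0,0,0,0,0],"y":[-0.0003,-0.0003,-0.0003,-0.0003,-0.0003,-0.0003,-0.0003,-0.0003,-0.0003,-0.0003],"z":[0,0,0,0,0,0,0,0,0,0],"rz":[0.0002,0.0002,0.0002,0.0002,0.0002,0.0002,0.0002,0.0002,0.0002,0.0002]}' | python3 -m handwheel | sed -n 2,4p;python3 -c "
from h import *
avg(10)"
```

```text
eef_pos: [0.5818, 0.038, 0.0285]
tcp_rot: [-0.004, 0.669, 0.743, -0.003]
wrist_force: [-14.1, -1.7, 4.5]
t 15.68 F,M [-14.056  -2.209   3.805  -0.491   2.554  -0.041] Fu -14.21 pressure v off -0.0032 pos [0.5818 0.038  0.0284] v -0.0214
```

A steady 14 N was held for over 2 s, centred on the row. I'll release slowly, straight back.

To row units: -0.01 m / 0.8 = -0.0125, -0.009 m / 0.8 = -0.0113.

```bash
echo '{"x":[0,0,0,0,0,0,0,0,0,0],"y":[-0.0013,-0.0025,-0.0038,-0.005,-0.0063,-0.0075,-0.0088,-0.01,-0.0113,-0.0125],"z":[0,0,0,0,0,0,0,0,0,0],"rz":[0,0,0,0,0,0,0,0,0,0]}' | python3 -m handwheel | sed -n 2,4p; echo '{"x":[0,0,0,0,0,0,0,0,0,0],"y":[-0.005,-0.0125,-0.025,-0.0375,-0.05,-0.0625,-0.075,-0.0875,-0.0938,-0.1],"z":[0,0,0,0,0,-0.0125,-0.0375,-0.0625,-0.0875,-0.1],"rz":[0,0,0,0,0,0,0,0,0,0]}' | python3 -m handwheel | sed -n 2,4p;python3 - <<'E'
from h import *
import cv2
st()
a=bot.read_camera("top");b=bot.read_camera("wrist")
cv2.imwrite("pics/ck5.png",np.hstack([cv2.resize(a[170:290,200:340,::-1],(490,420),interpolation=cv2.INTER_CUBIC),cv2.resize(b[200:420,60:500,::-1],(310,155))]) if 0 else cv2.resize(a[170:290,200:340,::-1],None,fx=5,fy=5,interpolation=cv2.INTER_CUBIC))
E
```

```text
eef_pos: [0.5778, 0.0367, 0.0298]
tcp_rot: [0.001, 0.669, 0.743, 0.0]
wrist_force: [-0.4, 0.3, -3.5]
eef_pos: [0.4977, 0.0283, 0.1117]
tcp_rot: [0.001, 0.669, 0.743, 0.001]
wrist_force: [0.2, -0.2, -4.1]
t 17.35 pos [0.4977 0.0283 0.1117] yaw_y 0.1046 zax [ 0.0031 -0.0005 -1.    ] F [ 0.2386 -0.2248 -4.1019] M [-0.0685 -0.0468 -0.0138] q [-0.1673  0.2674  1.8079 -0.      1.0632 -0.2719] grip 0.14967003717832525 59.997743368148804
```

View pics/ck5.png

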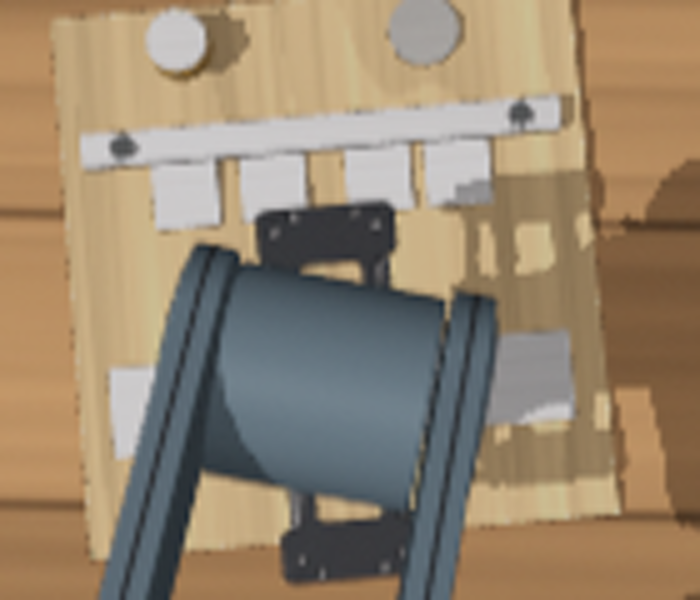

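All four blanks sit flush against the bar, with tops at (187,195), (273,185), (380,175) and (458,170), and the straightedge is clear. I'll carry it back to where it lay.

To row units: -0.325 m / 0.8 = -0.4063, -0.29 m / 0.8 = -0.3625, -1.11 rad / 1.5708 = -0.7066.

```bash
echo '{"x":[-0.0188,-0.0563,-0.1,-0.1438,-0.1875,-0.2313,-0.275,-0.3188,-0.3625,-0.4063],"y":[-0.0025,-0.0075,-0.015,-0.0225,-0.03,-0.0375,-0.045,-0.0525,-0.06,-0.0663],"z":[0,0,0,0,0,0,0,0,0,0],"rz":[-0.0318,-0.0955,-0.1719,-0.2483,-0.3247,-0.4011,-0.4775,-0.5539,-0.6303,-0.7066]}' | python3 -m handwheel | sed -n 1,4p; python3 -c "
from h import *
st((.475,-.377,.05))"
```

```text
time: 18.28
eef_pos: [0.4779, -0.3018, 0.1077]
tcp_rot: [-0.001, 0.176, 0.984, 0.001]
wrist_force: [0.6, 0.2, -4.5]
t 18.28 pos [ 0.4779 -0.3018  0.1077] yaw_y 1.217 zax [-0.0015  0.0015 -1.    ] F [ 0.6462  0.1762 -4.462 ] M [-0.0559 -0.0525  0.0124] q [-0.7606  0.3833  1.6467  0.0001  1.1136 -1.9776] grip 0.14776633772044906 59.99836564064026
shift [-0.0235 -0.0716  0.0576]
```

To row units: 0.078 m / 0.8 = 0.0975, 0.075 m / 0.8 = 0.0938, -0.316 rad / 1.5708 = -0.2012.

```bash
echo '{"x":[-0.0125,-0.0225,-0.0288,-0.0288,-0.0288,-0.0288,-0.0288,-0.0288,-0.0288],"y":[-0.0375,-0.0688,-0.0888,-0.0888,-0.0888,-0.0888,-0.0888,-0.0888,-0.0888],"z":[0.0125,0.0313,0.0563,0.075,0.0875,0.0938,0.0975,0.0975,0.0975],"rz":[-0.07,-0.1337,-0.1846,-0.2012,-0.2012,-0.2012,-0.2012,-0.2012,-0.2012]}' | python3 -m handwheel | sed -n 1,4p; python3 -c "
from h import *
st((.475,-.377,.0146))"
```

```text
time: 19.03
eef_pos: [0.476, -0.3745, 0.032]
tcp_rot: [0.0, 0.022, 1.0, -0.0]
wrist_force: [0.2, 0.1, -3.8]
t 19.03 pos [ 0.476  -0.3745  0.032 ] yaw_y 1.5278 zax [ 0.0007 -0.0007 -1.    ] F [ 0.2435  0.0872 -3.7864] M [0.0273 0.0101 0.0284] q [-0.8507  0.5325  1.6166  0.      0.9916 -2.3785] grip 0.14502647222792875 59.99781131744385
shift [ 0.0009 -0.0025  0.0174]
```

The rows are not in the units I measure in: shifts go in shares of 0.8 m and turns go in shares of pi/2 rad. I convert before sending: 0.015 m / 0.8 = 0.0188, 0.013 m / 0.8 = 0.0163.

```bash
echo '{"x":[0,0,0,0,0,0,0],"y":[0,0,0,0,0,0,0],"z":[0.005,0.01,0.0138,0.0163,0.0188,0.0188,0.0188],"rz":[0,0,0,0,0,0,0]}' | python3 -m handwheel | sed -n 1,4p;echo '{"x":[0,0,0,0],"y":[0,0,0,0],"z":[0.0013,0.0025,0.0025,0.0025],"rz":[0,0,0,0]}' | python3 -m handwheel | sed -n 1,4p
```

```text
time: 19.62
eef_pos: [0.4753, -0.3747, 0.0163]
tcp_rot: [-0.0, 0.022, 1.0, 0.0]
wrist_force: [0.4, -0.3, -3.7]
time: 19.95
eef_pos: [0.4756, -0.3751, 0.0147]
tcp_rot: [0.0, 0.022, 1.0, -0.0]
wrist_force: [-0.5, -0.2, -2.7]
```

To row units: 0.0007 m / 0.8 = 0.0009.

```bash
echo '{"x":[0,0,0],"y":[0,0,0],"z":[0.0009,0.0009,0.0009],"rz":[0,0,0]}' | python3 -m handwheel | sed -n 1,4p;echo '{"x":[0,0,0],"y":[0,0,0],"z":[0.0005,0.0005,0.0005],"rz":[0,0,0]}' | python3 -m handwheel | sed -n 1,4p
```

```text
time: 20.2
eef_pos: [0.4756, -0.3751, 0.0146]
tcp_rot: [0.0, 0.022, 1.0, -0.0]
wrist_force: [-1.4, 2.1, 5.9]
time: 20.45
eef_pos: [0.4755, -0.3751, 0.0146]
tcp_rot: [0.0, 0.022, 1.0, -0.0]
wrist_force: [-1.7, 1.9, 8.6]
```

The straightedge is resting on the bench. I'll release it, opening partway, then rise.

To row units: -0.001 m / 0.8 = -0.0013.

```bash
echo '{"x":[0,0,0,0,0,0,0,0],"y":[0,0,0,0,0,0,0,0],"z":[-0.0013,-0.0013,-0.0013,-0.0013,-0.0013,-0.0013,-0.0013,-0.0013],"rz":[0,0,0,0,0,0,0,0]}' | python3 -m handwheel 0.6 | tail -5;echo '{"x":[0,0,0,0,0,0,0,0,0,0],"y":[0,0,0,0,0,0,0,0.025,0.025,0.025],"z":[-0.0125,-0.0375,-0.075,-0.1125,-0.15,-0.175,-0.1875,-0.1875,-0.1875,-0.1875],"rz":[0,0,0,0,0,0,0,0,0,0]}' | python3 -m handwheel ; python3 - <<'E'
from h import *
import cv2
st()
a=bot.read_camera("top")[150:315,200:430,::-1];cv2.imwrite("pics/fin.png",cv2.resize(a,None,fx=3.4,fy=3.4,interpolation=cv2.INTER_CUBIC))
E
```

```text
eef_pos: [0.4754, -0.3748, 0.0142]
tcp_rot: [-0.0, 0.022, 1.0, 0.0]
wrist_force: [-0.4, -0.3, 0.1]
grip_width: 0.594
grip_force: 0.0
time: 21.95
eef_pos: [0.476, -0.354, 0.1641]
tcp_rot: [-0.0, 0.021, 1.0, 0.0]
wrist_force: [0.2, 0.1, -0.7]
grip_width: 0.603
grip_force: 0.0
t 21.95 pos [ 0.476  -0.354   0.1641] yaw_y 1.5284 zax [-0.0007  0.0006 -1.    ] F [ 0.1923  0.0509 -0.7471] M [ 0.0645  0.0022 -0.0355] q [-0.8273  0.3759  1.5065 -0.0001  1.2602 -2.3557] grip 0.6032831450489671 0.0
```

View pics/fin.png

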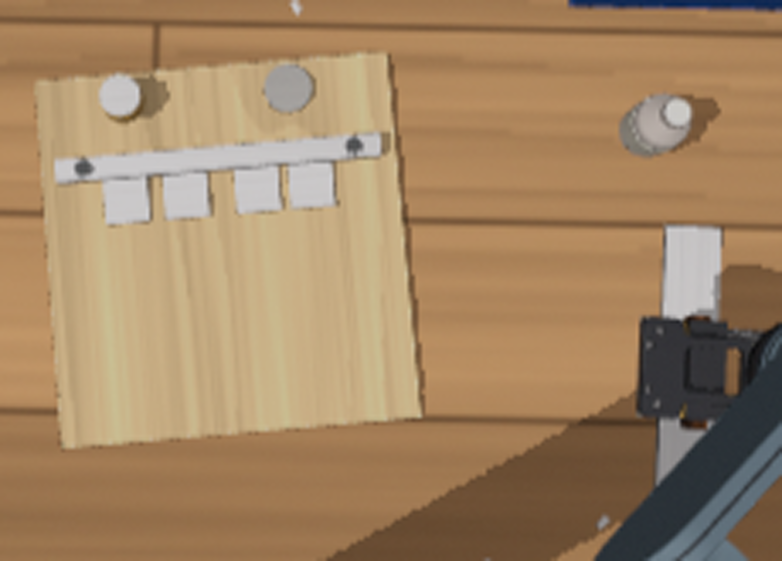

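The four blanks at (127,200), (187,193), (258,188) and (312,184) are all flush and square against the bar. The straightedge is flat on the bench at (690,350), and nothing else has moved.

```bash
python3 -c "
from station import bot
print(bot.hand_in())"
```

```text
the job is handed in; nothing more can be done
None
```

The job is handed in at about 22 s: the last picture shows all four blanks flush and square against the stop bar after a steady push of about 14 N (highest averaged reading 14.7 N), and the straightedge lies flat on the bench off the board with nothing else seen disturbed.

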